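Sort inspection samples on the tipping board

ROBOT

A 6-joint arm with a two-finger parallel gripper is mounted at the origin on the work surface. World frame = base frame: x ahead of the robot, y to its left, z up, the work surface at z = 0. Lengths are in m, angles in rad, forces in N, time in s.
With the tool pointing down it reaches from about 0.4 to 0.825 m from the base axis. Payload 7 kg.
Tool frame: the origin (TCP) lies midway between the tips of the shut fingers; the grasp point (between the pads) lies 19 mm behind it; z points along the fingers, x is the direction in which the jaws open and shut, and the axes are right-handed (so a half turn about z gives the same grasp; the last joint's range is limited). The gripper opens to 88 mm and grips with 3 to 60 N. Pads are 19 mm wide; open, the fingers measure 130 mm over their backs; the gripper's body (78 mm by 193 mm) begins 47 mm behind the grasp point.
Start: joints at [1.596, 0.359, 0.012, 0, -1.224, -0.288], TCP at [0.175, 0.652, 0.227] pointing down, gripper open.
Joint ranges: [-3.07, 3.07], [-1.43, 2.12], [-1.02, 1.25], [-3.03, 1.67], [-3.05, -0], [-3.03, 3.03]. Speed limits (rad/s): [2.39, 2.39, 3.01, 3.14, 3.14, 3.14].

INTERFACE

Orientations are given as [roll, pitch, yaw] about the fixed x, y, z axes, in that order (R = Rz(yaw) Ry(pitch) Rx(roll)).
In Python, from station import status, eyes, workorder gives the robot as it stands.
- The arm moves only by the shell command python3 -m jog 'ROWS' [OPENING] [FORCE]. ROWS is JSON, a list of rows, each a list of 6 numbers: the shift along the world's x, y, z in mm, then the turn, a rotation vector about the world's x, y, z in rad. A call has 1 to 12 rows; each row shifts and turns the pose as measured when the row begins; what a row does not reach is not made up. A row lasts 1/10 s, in which the tool goes at most 50 mm and 8.59 degrees, less where a joint would pass 70% of its speed; a pose out of reach is approached as far as the arm can. A call with a gripper value outside its range is refused whole. OPENING is the opening, from 0 (shut) to 1 (fully open), set as the call begins (- or left out, the last holds). The fingers move at their own pace and stop on an object; FORCE is the grip in N (left out, the last holds). Time passes only in rows, so rows that do not move let the fingers close. It gives the time, the measured TCP pose, the force and the opening at its end, in the units of the state.
- status.get_state(): the state, without advancing time (a new reading comes with each control period).
- eyes.grab_frame(name): name is "side" or "top"; returns the picture (480x640x3 uint8, blue, green, red); there is no depth.
- eyes.calibration(name): a dict with "camera_matrix" (3x3 intrinsics, pixels), "cam_to_world" (4x4, takes a point from camera to world coordinates). Camera axes: x right, y up, looking along -z (the intrinsics and any distortion apply to the point x, -y, -z); pixel columns grow to the right and rows downward; lengths in m; the calibration is good to about 2 mm. A picture is of the moment at which its call begins. calibration takes no time and is no camera call.
- workorder.job_done(): hands the job in, once; it reports no verdict.
The state is a dict: "t": time; "q": joint angles; "qd": joint speeds; "joint_efforts": joint torques, N m; "eef_pos": TCP position; "ee_rot": TCP orientation; "force": force on the tool from outside, world axes, zero at the start; "moment": the same for the moment, N m; "width": finger opening in m.
Only numpy, scipy, OpenCV 4.12 (cv2) and the standard library are available. Lean on these libraries where they do the work, as an engineer would, in place of code of your own. Each camera call takes 0.05 s, during which the arm holds its last target. There are 200 camera calls.

TASK

Lift the tipping board smoothly by its black grip to about 28 degrees and leave it standing there, so that the three steel balls roll off into the catch tray while the two flat discs stay on it. Then, with the board still tilted, pick both discs off it and lower each into the grey bin before letting go. Do not move the other things on the desk.

Things in the scene. Friction and masses are not known exactly. Their poses are not given: they have to be found in the camera images.
- station: Fixed stand of the tipping board: a grey base plate 330 mm (x) by 314 mm (y), standing anywhere on the desk at a slight yaw. Origin on the desk, under the middle of the hinge line. Its +x axis points from the hinge to the grip (roughly to the robot's left, within 0.2 rad), y runs along the hinge. Hinge line 85 mm above the desk.
- board (a joint): Tilt of the board about its hinge at the low edge, rad: 0 = level (start), grows as the grip end is lifted, stop at 0.95. The hinge is stiff (friction about 1.5 N m) and the board stays where it is left; about 10 N upward at the grip raises it, and pressing on its middle with more than about 8 N lowers it.
- board_low_edge (a point): Middle of the board's open low edge, on its upper face and on the hinge line (so it does not move as the board tilts). Axes turn with the board: x up the slope towards the grip, y along the edge, z out of the face. The board is 205 mm (x) by 286 mm (y), 12 mm thick with a black rubber face, rims 10 mm above the face on both sides and along the grip end, none at the low edge.
- board_grip (a point): Point in the middle of the black upright grip block at the board's raised end, 223 mm from the hinge and 30 mm above the board's face. Block: 26 mm along x, 14 mm along y, its top 43 mm above the face. Axes as board_low_edge.
- tray_in (a point): Centre of the inner floor of the open aluminium catch tray fixed to the stand just below the board's low edge; 117 mm (x) by 296 mm (y) inside, walls 54 mm above this point. Axes as station.
- bin: Grey plastic open bin for the discs, 170 by 170 mm, 40 mm high, floor and walls 4 mm; fixed to the desk. Origin at the centre of its underside. It stands left or right of the board; on the other side lies a round mouse pad with a mouse.
- ball0_center (a point): Centre of a loose steel ball, 24 mm diameter, 57 g. At the start it lies on the board among the discs; it starts to roll down the board by itself once the board is tilted about 6 degrees.
- ball1_center (a point): Centre of a loose steel ball, 24 mm diameter, 57 g. At the start it lies on the board among the discs; it starts to roll down the board by itself once the board is tilted about 6 degrees.
- ball2_center (a point): Centre of a loose steel ball, 24 mm diameter, 57 g. At the start it lies on the board among the discs; it starts to roll down the board by itself once the board is tilted about 6 degrees.
- disc0: Loose flat steel disc, 44 mm diameter, 8 mm thick, about 95 g. Origin at the centre of its underside, z its axis. At the start it lies flat on the board; on the rubber face it stays put up to at least 34 degrees of tilt and slides on steeper slopes.
- disc1: Loose flat steel disc, 44 mm diameter, 8 mm thick, about 95 g. Origin at the centre of its underside, z its axis. At the start it lies flat on the board; on the rubber face it stays put up to at least 34 degrees of tilt and slides on steeper slopes.
- pen_pot: Black wire pen pot, 76 mm across, 95 mm high, pens to 155 mm. Loose bystander, not to be moved; origin at its underside.
- ring_gauge: Green ring gauge lying flat, 72 mm outside, 14 mm high. Loose bystander, not to be moved; origin at its underside.
- marker: Marker pen lying flat, about 125 mm long, 16 mm thick, along its x. Loose bystander, not to be moved; origin at its underside.
- caliper: Dial caliper lying flat, 220 mm long, along its x. Loose bystander, not to be moved; origin at its underside.

How it is judged:
On the way:
1. the board is tilted 23 to 34 degrees and let go, all three balls are in the catch tray and both discs still lie on the board (value of joint board between 0.4 and 0.6 rad and x of ball0_center in the frame of tray_in between -0.062 and 0.062 m and y of ball0_center in the frame of tray_in between -0.15 and 0.15 m and z of ball0_center in the frame of tray_in between -0.01 and 0.045 m and x of ball1_center in the frame of tray_in between -0.062 and 0.062 m and y of ball1_center in the frame of tray_in between -0.15 and 0.15 m and z of ball1_center in the frame of tray_in between -0.01 and 0.045 m and x of ball2_center in the frame of tray_in between -0.062 and 0.062 m and y of ball2_center in the frame of tray_in between -0.15 and 0.15 m and z of ball2_center in the frame of tray_in between -0.01 and 0.045 m and x of disc0 in the frame of board_low_edge between 0.02 and 0.19 m and z of disc0 in the frame of board_low_edge between -0.005 and 0.008 m and x of disc1 in the frame of board_low_edge between 0.02 and 0.19 m and z of disc1 in the frame of board_low_edge between -0.005 and 0.008 m and contact force between the fingers and board below 0.05 N), for 0.2 s.
At the end, for the whole second after the job is handed in: The board stands tilted by 23 to 34 degrees (0.40 to 0.60 rad), all three balls are in the catch tray, and both discs lie in the bin, inside its walls, undersides less than 30 mm above the bin's underside, let go and at rest (value of joint board between 0.4 and 0.6 rad and x of ball0_center in the frame of tray_in between -0.062 and 0.062 m and y of ball0_center in the frame of tray_in between -0.15 and 0.15 m and z of ball0_center in the frame of tray_in between -0.01 and 0.045 m and x of ball1_center in the frame of tray_in between -0.062 and 0.062 m and y of ball1_center in the frame of tray_in between -0.15 and 0.15 m and z of ball1_center in the frame of tray_in between -0.01 and 0.045 m and x of ball2_center in the frame of tray_in between -0.062 and 0.062 m and y of ball2_center in the frame of tray_in between -0.15 and 0.15 m and z of ball2_center in the frame of tray_in between -0.01 and 0.045 m and x of disc0 in the frame of bin between -0.081 and 0.081 m and y of disc0 in the frame of bin between -0.081 and 0.081 m and z of disc0 in the frame of bin between -0.01 and 0.03 m and linear speed of each of disc0, disc1 below 0.03 m/s and contact force between the fingers and disc0 below 0.05 N and x of disc1 in the frame of bin between -0.081 and 0.081 m and y of disc1 in the frame of bin between -0.081 and 0.081 m and z of disc1 in the frame of bin between -0.01 and 0.03 m and contact force between the fingers and disc1 below 0.05 N); the robot touches nothing.
It fails at once if a disc is taken off the board while the board is not tilted (below 20 degrees) ((value of joint board below 0.35 rad and z of disc0 in the frame of board_low_edge above 0.03 m) or (value of joint board below 0.35 rad and z of disc1 in the frame of board_low_edge above 0.03 m)).
It fails at once if a disc is let go above the bin more than 60 mm over the bin's underside ((x of disc0 in the frame of bin between -0.08 and 0.08 m and y of disc0 in the frame of bin between -0.08 and 0.08 m and z of disc0 in the frame of bin between 0.06 and 0.5 m and contact force between the fingers and disc0 below 0.01 N) or (x of disc1 in the frame of bin between -0.08 and 0.08 m and y of disc1 in the frame of bin between -0.08 and 0.08 m and z of disc1 in the frame of bin between 0.06 and 0.5 m and contact force between the fingers and disc1 below 0.01 N)).
It fails at once if a desk item (pen pot, ring gauge, marker, caliper) is shifted by more than 30 mm (distance of any of pen_pot, ring_gauge, marker, caliper from where it was at the start of the episode above 0.03 m).
It also fails if it takes over 72 s, if anything falls off the work surface, if the arm or the gripper's body presses on something with over 40 N, if the wrist force passes 120 N, or if a joint passes its speed limit or range.

## Working session

There is one attempt and no reset: what is moved stays moved. The work goes in short steps, Python scripts to look and compute and a shell command to move; the robot and the scene stay as the last step left them, time stands still between calls to the robot, and variables do not carry over. Pictures are saved under pics/ and viewed, about 8 in all and at most 12, crops included, and the job is handed in when it is done.

```bash
ls; mkdir -p pics; python3 - <<'E'
from station import status, eyes
import cv2
for n in("top","side"):
    cv2.imwrite(f"pics/{n}0.png",eyes.grab_frame(n)); c=eyes.calibration(n); print(n,c)
print(status.get_state())
E
```

```text
pics
top {'camera_matrix': array([[470.88813726,   0.        , 316.33029319],
       [  0.        , 470.88813726, 236.91493381],
       [  0.        ,   0.        ,   1.        ]]), 'cam_to_world': array([[-0.02409596,  0.99086741, -0.13266934,  0.41614881],
       [-0.9994789 , -0.0267285 , -0.01809758,  0.01797208],
       [-0.02147836,  0.13216413,  0.99099512,  1.01764794],
       [ 0.        ,  0.        ,  0.        ,  1.        ]])}
side {'camera_matrix': array([[520.18365453,   0.        , 319.39505029],
       [  0.        , 520.18365453, 235.84379134],
       [  0.        ,   0.        ,   1.        ]]), 'cam_to_world': array([[-0.84052699,  0.42080565, -0.34122863,  0.06290941],
       [-0.54176366, -0.65581599,  0.52573522,  0.68941919],
       [-0.00255085,  0.62675992,  0.77920825,  1.10232662],
       [ 0.        ,  0.        ,  0.        ,  1.        ]])}
{'t': 0.1, 'q': array([ 1.59609920e+00,  3.59301075e-01,  1.11357679e-02, -3.08993271e-04,
       -1.22413756e+00, -2.88118076e-01]), 'qd': array([-0.00026502, -0.00087841,  0.00398481,  0.0032454 , -0.00165231,
       -0.0002444 ]), 'joint_efforts': array([-1.14977578e-03, -5.84166741e+01,  2.93750274e+01,  7.01546699e+00,
        1.01659991e-02, -5.35720562e-05]), 'eef_pos': array([0.17526641, 0.65137175, 0.22571909]), 'ee_rot': array([-3.14144305e+00, -1.52698737e-03, -1.83371684e+00]), 'force': array([ 0.29606881, -1.10359227, -0.09124084]), 'moment': array([-0.07593806, -0.00268609, -0.0107591 ]), 'width': 0.08739952271374034}
```

View pics/top0.png

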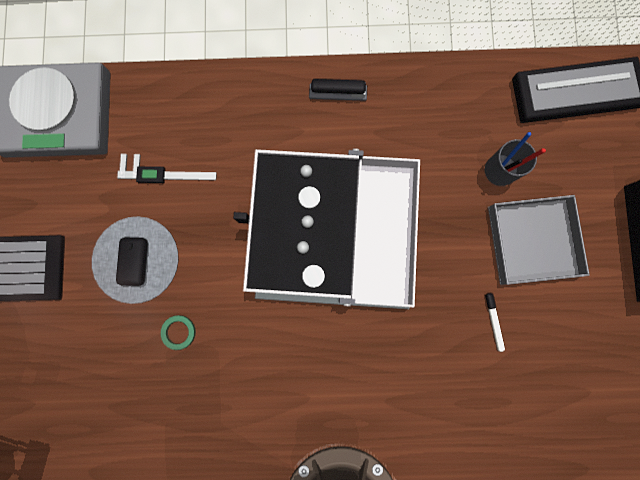

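View pics/side0.png

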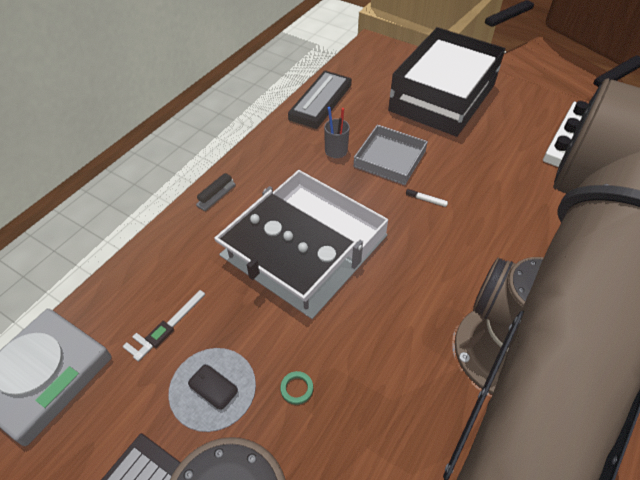

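The top view shows the board at px (250–360, 150–300), hinge at column ≈357 and grip at (240,217). The discs are at (309,197) and (314,276), the balls at (306,171), (307,222) and (303,247), and the bin at (538,240). The side view shows the same layout with the grip at (252,269). The arm starts clear, to the left.

```bash
cat > h.py <<'E'
import numpy as np, cv2
from station import status, eyes
def ray(n,u,v):
    c=eyes.calibration(n); K=c["camera_matrix"]; T=c["cam_to_world"]
    d=np.array([(u-K[0,2])/K[0,0],-(v-K[1,2])/K[1,1],-1]); return T[:3,3],T[:3,:3]@d
def onz(n,u,v,z):
    o,d=ray(n,u,v); return o+d*(z-o[2])/d[2]
def two(a,b):
    (o1,d1),(o2,d2)=ray("top",*a),ray("side",*b)
    s=np.linalg.lstsq(np.c_[d1,-d2],o2-o1,rcond=None)[0]; p,q=o1+s[0]*d1,o2+s[1]*d2
    return (p+q)/2,np.linalg.norm(p-q)
def blobs(m,off=(0,0),amin=15):
    n,_,st,ce=cv2.connectedComponentsWithStats(m.astype(np.uint8)); 
    return [(st[i,4],ce[i]+off,st[i,:4]+np.r_[off,0,0]) for i in range(1,n) if st[i,4]>=amin]
def proj(n,p):
    c=eyes.calibration(n); K=c["camera_matrix"]; T=np.linalg.inv(c["cam_to_world"]); q=T[:3,:3]@p+T[:3,3]
    return K[0,2]-K[0,0]*q[0]/q[2],K[1,2]+K[1,1]*q[1]/q[2]
E
python3 - <<'E'
from h import *
np.set_printoptions(precision=4,suppress=True)
im=cv2.imread("pics/top0.png"); g=im.max(2)
print("face things"); 
for a,c,b in blobs(g[155:288,262:345]>90,(262,155)): print(a,c,b,onz("top",*c,.093 if a>200 else .097))
print("grip top");
for a,c,b in blobs(g[200:235,225:250]<60,(225,200)): print(a,c,b,onz("top",*c,.12))
m=(g<70).astype(np.uint8); m[:150]=0;m[300:]=0;m[:,:244]=0;m[:,365:]=0
m=cv2.morphologyEx(m,cv2.MORPH_OPEN,np.ones((5,5)))
ct=max(cv2.findContours(m,0,2)[0],key=cv2.contourArea); bx=cv2.boxPoints(cv2.minAreaRect(ct)); 
for p in bx: print("corner",p,onz("top",*p,.086))
im=cv2.imread("pics/side0.png"); g=im.max(2)
for a,c,b in blobs(g[255:285,240:265]<45,(240,255)): print("side grip",a,c,b)
for p in [(489,203),(577,195),(589,276),(500,285)]: print("bin rim",onz("top",*p,.04))
print("potbase/top",onz("top",497,172,.0),onz("top",518,155,.095), "marker",onz("top",490,296,.01))
E
```

```text
face things
91 [325.967  155.6154] [297 155  48   3] [0.7044 0.0113 0.097 ]
105 [306.     170.1524] [301 165  11  11] [0.6754 0.0523 0.097 ]
387 [308.8114 196.7597] [298 186  22  22] [0.6215 0.048  0.093 ]
111 [307.2883 220.8468] [302 215  12  12] [0.572  0.0519 0.097 ]
114 [302.5789 246.6579] [297 241  12  12] [0.5208 0.0623 0.097 ]
413 [312.954 275.661] [302 265  23  23] [0.4635 0.0433 0.093 ]
grip top
135 [241.0074 217.237 ] [233 212  16  12] [0.5788 0.1796 0.12  ]
corner [246.6194 287.708 ] [0.4434 0.175  0.086 ]
corner [255.6637 152.0442] [0.7198 0.1552 0.086 ]
corner [359.3362 158.9557] [ 0.6987 -0.0565  0.086 ]
corner [350.292  294.6195] [ 0.4249 -0.0289  0.086 ]
bin rim [ 0.609  -0.3282  0.04  ]
bin rim [ 0.6209 -0.5123  0.04  ]
bin rim [ 0.4513 -0.5202  0.04  ]
bin rim [ 0.4375 -0.3382  0.04  ]
potbase/top [ 0.6859 -0.3649  0.    ] [ 0.6944 -0.3735  0.095 ] marker [ 0.4156 -0.3265  0.01  ]
```

```bash
python3 -m jog '[[34,-39,-2,0,0,-0.117],[34,-39,-2,0,0,-0.117],[34,-39,-2,0,0,-0.117],[34,-39,-2,0,0,-0.117],[34,-39,-2,0,0,-0.117],[34,-39,-2,0,0,-0.117],[34,-39,-2,0,0,-0.117],[34,-39,-2,0,0,-0.117],[34,-39,-2,0,0,-0.117],[34,-39,-2,0,0,-0.117],[34,-39,-2,0,0,-0.117],[34,-39,-2,0,0,-0.117]]' 0.6
python3 - <<'E'
from h import *
s=status.get_state();print(s["eef_pos"],s["ee_rot"],s["q"],s["width"])
E
```

```text
t: 1.3
eef_pos: [0.5647, 0.1954, 0.1978]
ee_rot: [-3.14, -0.007, 3.0]
force: [-0.1, 0.5, -0.6]
width: 0.0528
[0.5646981  0.19537726 0.19779116] [-3.13961311 -0.00713676  3.00031232] [ 0.65736502  0.25700224 -0.19888932 -0.00414329 -1.12130549 -0.79682605] 0.05284268633231034
```

```bash
python3 -m jog '[[8,-7,-5,0,0.007,0.048],[8,-7,-15,0,0,0],[0,0,-15,0,0,0],[0,0,0,0,0,0]]' 0.6
python3 - <<'E'
from h import *
s=status.get_state();print(s["eef_pos"],s["ee_rot"],s["force"])
for n in("top","side"):
    im=eyes.grab_frame(n); cv2.imwrite(f"pics/{n}1.png",im)
a=cv2.imread("pics/side1.png")[170:330,180:390]
cv2.imwrite("pics/s1.png",cv2.resize(a,None,fx=3,fy=3))
E
```

```text
t: 1.7
eef_pos: [0.5835, 0.1745, 0.158]
ee_rot: [-3.136, -0.017, 3.036]
force: [-0.3, 0.9, -0.5]
width: 0.0522
[0.58347123 0.17454693 0.15799573] [-3.13643405 -0.01700661  3.03557293] [-0.27434283  0.93821945 -0.54957028]
```

View pics/s1.png

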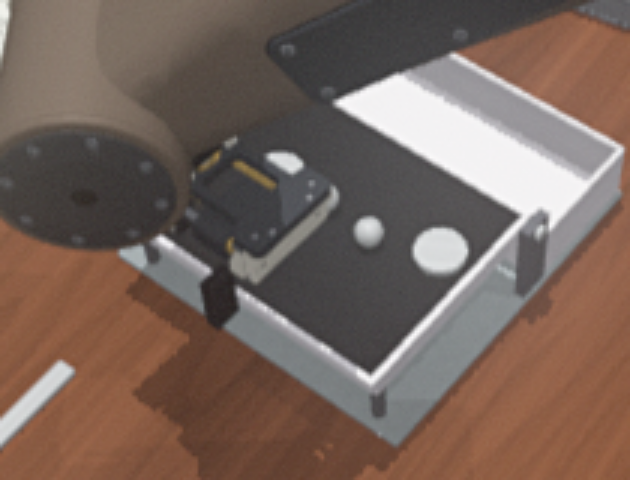

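The crop shows the grip block at crop px (220,295), which is full-image (253,268). The gripper hovers beside and above it, partly hiding the board.

```bash
python3 - <<'E'
from h import *
print(two((241,217.2),(253.3,268.5)))
m=cv2.imread("pics/side0.png").max(2)
for a,c,b in blobs(m[258:282,244:264]<40,(244,258),8): print(a,c,b)
for z in(.128,.115): print(proj("side",np.array([.581,.181,z])),proj("top",np.array([.581,.181,z])))
E
```

```text
(array([0.58023545, 0.18190466, 0.10223022]), np.float64(0.00403201870131231))
(np.float64(251.28970640927758), np.float64(261.44650866423535)) (np.float64(239.54726736963192), np.float64(215.4039107428425))
(np.float64(251.87247277042366), np.float64(264.7257229478571)) (np.float64(240.7662620923752), np.float64(216.58538108486368))
```

```bash
python3 -m jog '[[-3,8,0,0,-0.017,0.01],[0,0,0,0,0,0],[0,0,-20,0,0,0],[0,0,-20,0,0,0],[0,0,-18,0,0,0],[0,0,-4,0,0,0],[0,0,0,0,0,0]]' 0.6 && python3 -m jog '[[0,0,0,0,0,0],[0,0,0,0,0,0],[0,0,0,0,0,0],[0,0,0,0,0,0],[0,0,0,0,0,0],[0,0,0,0,0,0]]' 0 20
```

```text
t: 2.5
eef_pos: [0.5817, 0.1898, 0.1028]
ee_rot: [3.138, 0.013, 3.055]
force: [0.7, -0.3, 0.4]
width: 0.0527
t: 3.1
eef_pos: [0.5815, 0.1913, 0.1067]
ee_rot: [3.135, 0.014, 3.056]
force: [-7.1, 3.7, 0.9]
width: 0.0134
```

```bash
python3 -m jog '[[0,0,0,0,0,0],[0,0,0,0,0,0],[0,0,0,0,0,0],[0,-5,-6,0,0.013,0],[0,-4,-5,0,0,0],[0,0,0,0,0,0]]' 0.5 && python3 -m jog '[[0,0,0,0,0,0],[0,0,0,0,0,0],[0,0,0,0,0,0],[0,0,0,0,0,0],[0,0,0,0,0,0]]' 0 20
```

```text
t: 3.7
eef_pos: [0.5818, 0.1815, 0.0949]
ee_rot: [3.136, 0.001, 3.056]
force: [0.6, -0.5, 0.2]
width: 0.0436
t: 4.2
eef_pos: [0.5804, 0.181, 0.0944]
ee_rot: [3.137, -0.002, 3.055]
force: [-7.0, 2.1, 3.9]
width: 0.0138
```

```bash
python3 -m jog '[[0,-0.3,4.4,0.02,-0.002,0],[0,-0.3,4.4,0.02,-0.002,0],[0,-0.4,4.4,0.02,-0.002,0],[0,-0.5,4.4,0.02,-0.002,0],[0,-0.6,4.4,0.02,-0.002,0],[0,-0.7,4.4,0.02,-0.002,0],[-0.1,-0.8,4.3,0.02,-0.002,0],[-0.1,-0.9,4.3,0.02,-0.002,0],[-0.1,-1,4.3,0.02,-0.002,0],[-0.1,-1,4.3,0.02,-0.002,0],[-0.1,-1.1,4.3,0.02,-0.002,0],[-0.1,-1.2,4.3,0.02,-0.002,0]]' - 25
python3 - <<'E'
from h import *
from scipy.spatial.transform import Rotation as R
s=status.get_state();print(s["eef_pos"],s["force"],s["moment"],R.from_euler("xyz",s["ee_rot"]).as_matrix()[:,2])
E
```

```text
t: 5.4
eef_pos: [0.5795, 0.1724, 0.1484]
ee_rot: [2.875, 0.001, 3.055]
force: [3.3, 1.0, -7.3]
width: 0.0141
[0.57949533 0.1724222  0.14842177] [ 3.2962034   1.02898416 -7.29350326] [-1.23528054 -0.93465258 -0.49863246] [ 0.02350101  0.26219864 -0.96472772]
```

```bash
python3 -m jog '[[-0.1,-1.4,4.7,0.02,-0.002,0],[-0.1,-1.5,4.7,0.02,-0.002,0],[-0.1,-1.6,4.7,0.02,-0.002,0],[-0.2,-1.7,4.6,0.02,-0.002,0],[-0.2,-1.8,4.6,0.02,-0.002,0],[-0.2,-1.9,4.5,0.02,-0.002,0],[-0.2,-2,4.5,0.02,-0.002,0],[-0.2,-2.1,4.4,0.02,-0.002,0],[-0.2,-2.2,4.4,0.02,-0.002,0],[-0.2,-2.4,4.2,0.02,-0.002,0],[-0.2,-2.5,4,0.02,-0.002,0],[0,0,0,0,0,0]]' - 25
python3 - <<'E'
from h import *
from scipy.spatial.transform import Rotation as R
s=status.get_state();print(s["eef_pos"],s["force"],s["moment"],R.from_euler("xyz",s["ee_rot"]).as_matrix()[:,2],s["q"])
E
```

```text
t: 6.6
eef_pos: [0.5775, 0.1498, 0.1997]
ee_rot: [2.631, 0.003, 3.052]
force: [1.6, 1.5, -5.4]
width: 0.0137
[0.5774758  0.14984799 0.19974813] [ 1.64860882  1.46473957 -5.35404983] [-1.44078853 -0.21234537 -0.28493895] [ 0.04597004  0.48619698 -0.87263925] [ 0.23612368  0.22953189 -0.12707903 -0.54474325 -1.1005519  -0.10083583]
```

```bash
python3 -m jog '[[0,0,0,0,0,0],[0,0,0,0,0,0],[0,0,0,0,0,0],[-1,-10,17,0,0,0],[-2,-15,26,0,0,0],[-2,-15,26,0,0,0],[-2,-15,26,0,0,0],[0,0,0,0,0,0]]' 0.5 && python3 -m jog '[[-15,30,0,0,0,0],[-20,45,0,0,0,0],[-20,45,0,0,0,0],[-20,45,0,0,0,0],[-20,45,0,0,0,0],[-20,45,0,0,0,0],[-20,30,0,0,0,0],[0,0,0,0,0,0]]'
python3 - <<'E'
from h import *
for n in("top","side"): cv2.imwrite(f"pics/{n}2.png",eyes.grab_frame(n))
E
```

```text
t: 7.4
eef_pos: [0.569, 0.0929, 0.3023]
ee_rot: [2.635, 0.007, 3.059]
force: [-0.3, -0.5, 0.5]
width: 0.0441
t: 8.2
eef_pos: [0.4282, 0.3848, 0.3049]
ee_rot: [2.632, 0.013, 3.058]
force: [0.5, -0.2, -0.1]
width: 0.0438
```

View pics/top2.png

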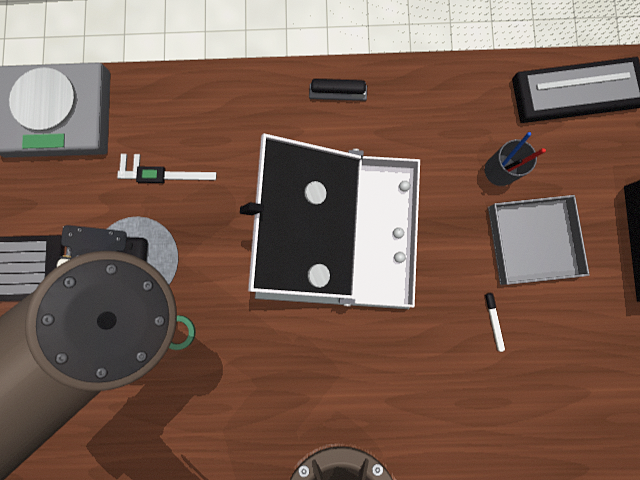

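View pics/side2.png

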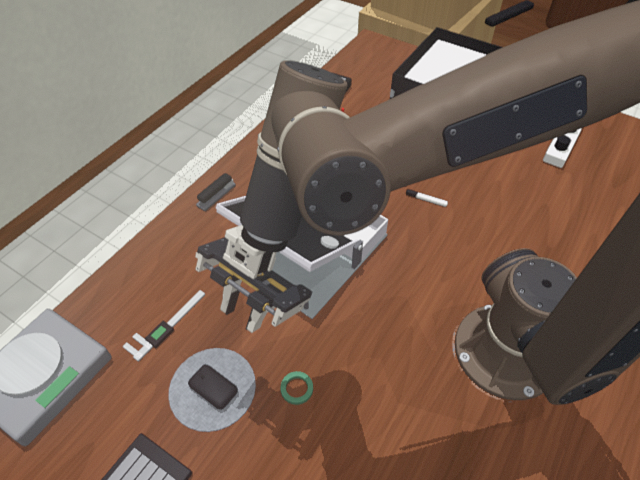

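Balls lie in the tray at px (404,186), (398,233) and (399,257). Both discs are still on the tilted board at (316,192) and (319,275). The side view shows the arm clear of the board.

```bash
cat > g.py <<'E'
from h import *
from scipy.spatial.transform import Rotation as R
np.set_printoptions(precision=4,suppress=True)
th=.50; u=np.array([.093,.9957,0]); u/=np.linalg.norm(u); z=np.array([0,0,1.])
H=np.array([.561,-.041,.085]); s=np.cos(th)*u+np.sin(th)*z; n=-np.sin(th)*u+np.cos(th)*z; v=np.cross(z,u)
def onplane(c,h,cam="top"):
    o,d=ray(cam,*c); return o+d*((H+n*h-o)@n)/(d@n)
def to(x,zz):
    "rotvec (world) from now to tool x,z"
    T=np.c_[x,np.cross(zz,x),zz]; return (R.from_matrix(T)*R.from_euler("xyz",status.get_state()["ee_rot"]).inv()).as_rotvec()
E
python3 - <<'E'
from g import *
g=cv2.imread("pics/top2.png").max(2)
for a,c,b in blobs(g[165:288,275:342]>90,(275,165),100):
    p=onplane(c,.007); q=p-H; print(a,c,p,"board",q@s,q@v,q@n)
for k in(1,-1): print(k,to(k*s,-n))
print(s,n); print(onz("top",404,186,.03+.012),"rim check",[ (onplane(c,.010)-H)@s for c in [(265,136),(250,290)]])
print(status.get_state()["q"])
E
```

```text
397 [315.1637 192.2947] [0.6201 0.0342 0.1369] board 0.09542462539347023 -0.05189863314268673 0.0070000000000000895
416 [318.5385 275.1947] [0.4624 0.0318 0.1276] board 0.0759856239991135 0.10499116696137706 0.007000000000000096
1 [ 0.0706  0.7678 -1.3839]
-1 [-0.0826 -0.7432  1.3663]
[0.0816 0.8738 0.4794] [-0.0446 -0.4773  0.8776]
[ 0.6503 -0.152   0.042 ] rim check [np.float64(0.2068612756438018), np.float64(0.20992101133547925)]
[ 0.8592 -0.0321 -0.2527 -0.3471 -0.9484 -0.7948]
```

```bash
python3 -m jog '[[16,-33,0,0.006,0.064,-0.115],[16,-33,0,0.006,0.064,-0.115],[16,-33,0,0.006,0.064,-0.115],[16,-33,0,0.006,0.064,-0.115],[16,-33,0,0.006,0.064,-0.115],[16,-33,0,0.006,0.064,-0.115],[16,-33,0,0.006,0.064,-0.115],[16,-33,0,0.006,0.064,-0.115],[16,-33,0,0.006,0.064,-0.115],[16,-33,0,0.006,0.064,-0.115],[16,-33,0,0.006,0.064,-0.115],[0,0,0,0,0,0]]' 0.8
python3 - <<'E'
from g import *
print(to(s,-n)); st=status.get_state(); e=st["eef_pos"]; print(st["q"])
for h in(.08,.03,.002): print(h,(np.array([.6201,.0342,.1369])+n*(h-.007)-e)*1000)
E
```

```text
t: 9.5
eef_pos: [0.6135, -0.011, 0.3048]
ee_rot: [3.095, -0.499, 1.553]
force: [0.4, -0.5, 0.0]
width: 0.0701
[ 0.003   0.0408 -0.053 ]
[-0.0396  0.2517  0.1373 -0.5048 -1.4344 -1.4964]
0.08 [   3.3518   10.3813 -103.8742]
0.03 [   5.5811   34.2487 -147.7533]
0.002 [   6.8294   47.6145 -172.3256]
```

```bash
python3 -m jog '[[1,3,-25,0.003,0.04,-0.053],[1,3,-30,0,0,0],[1,3,-30,0,0,0],[0,1,-19,0,0,0],[0,0,0,0,0,0]]' 0.8
python3 - <<'E'
from g import *
cv2.imwrite("pics/s3.png",cv2.resize(eyes.grab_frame("side")[150:330,190:400],None,fx=3,fy=3))
print(to(s,-n)); st=status.get_state(); e=st["eef_pos"]
for h in(.08,.03,.002): print(h,(np.array([.6201,.0342,.1369])+n*(h-.007)-e)*1000)
E
```

```text
t: 10.0
eef_pos: [0.6171, -0.0106, 0.1972]
ee_rot: [3.139, -0.5, 1.466]
force: [-0.1, 0.7, 0.6]
width: 0.0697
[0.0009 0.0035 0.0126]
0.08 [-0.9069 10.2598  2.296 ]
0.03 [  1.3223  34.1272 -41.5831]
0.002 [  2.5707  47.4929 -66.1554]
```

View pics/s3.png

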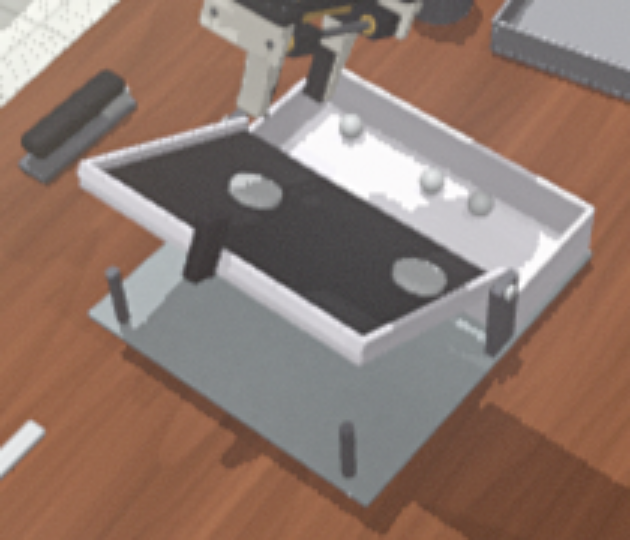

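The side crop shows the discs at crop (255,190) and (419,277), which is full-image (275,213) and (330,242). Three balls are in the tray and the open jaws are above disc 0.

```bash
python3 - <<'E'
from g import *
for a,b in (((315.2,192.3),(275,213.3)),((318.5,275.2),(329.7,242.3))):
    p,e=two(a,b); q=p-H; print(p,e,"board",q@s,q@v,q@n, onplane(b,.007,"side"))
E
```

```text
[0.6206 0.0339 0.1316] 0.0017666352919089507 board 0.09259778617941673 -0.052330946289504444 0.0024882376330704475 [0.6154 0.0387 0.1391]
[0.4618 0.0315 0.1216] 0.0020135645102889194 board 0.07283422472011855 0.10555780628744348 0.0019612070675756287 [0.4575 0.0367 0.13  ]
```

```bash
python3 -m jog '[[0,12,-14,0,0.003,0.012],[0,11,-14,0,0,0],[1,11,-13,0,0,0],[0,0,0,0,0,0],[0,4,-8,0,0,0],[0,4,-8,0,0,0],[0,4,-6,0,0,0],[0,0,0,0,0,0]]' 0.8
python3 - <<'E'
from g import *
print(to(s,-n)); st=status.get_state(); e=st["eef_pos"];q=e-H;print("board",q@s,q@v,q@n,st["force"])
cv2.imwrite("pics/s4.png",cv2.resize(eyes.grab_frame("side")[150:290,200:360],None,fx=4,fy=4))
E
```

```text
t: 10.85
eef_pos: [0.6227, 0.0351, 0.1402]
ee_rot: [3.127, -0.499, 1.485]
force: [-0.4, 0.2, -0.2]
width: 0.0704
[ 0.0018  0.0131 -0.0001]
board 0.09798890557215192 -0.05430580359379542 0.009322351498885703 [-0.3514  0.2381 -0.2069]
```

View pics/s4.png

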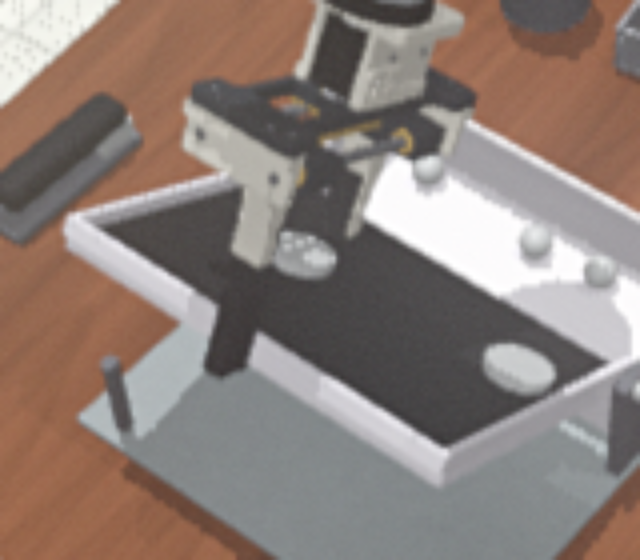

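The fingers straddle disc 0 in the crop, at about (305,255), still a little above the face. I'll go lower in small steps and watch the force.

```bash
python3 -m jog '[[0,0,-2,0,0.01,0],[0,0,-3,0,0,0],[0,0,-2,0,0,0],[0,0,0,0,0,0]]' 0.8
python3 - <<'E'
from g import *
print(to(s,-n)); st=status.get_state(); e=st["eef_pos"];q=e-H;print("board",q@s,q@v,q@n,st["force"])
E
```

```text
t: 11.3
eef_pos: [0.6234, 0.0341, 0.1338]
ee_rot: [3.137, -0.498, 1.48]
force: [1.0, 0.3, 0.4]
width: 0.0701
[0.0025 0.004  0.0002]
board 0.09414860984484437 -0.05517999983576931 0.004173196772836778 [0.9995 0.3494 0.4389]
```

```bash
python3 -m jog '[[-1,0.5,-1,0,0,0],[0,0.5,-1,0,0,0],[0,0,0,0,0,0]]' 0.8; python3 -m jog '[[0,0.5,-1,0,0,0],[0,0.5,-1,0,0,0],[0,0,0,0,0,0]]' 0.8
python3 - <<'E'
from g import *
st=status.get_state(); e=st["eef_pos"];q=e-H;print("board",q@s,q@v,q@n,st["force"])
E
```

```text
t: 11.6
eef_pos: [0.6224, 0.035, 0.1317]
ee_rot: [3.137, -0.498, 1.48]
force: [-0.3, -1.7, 1.3]
width: 0.0699
t: 11.9
eef_pos: [0.6225, 0.0359, 0.1302]
ee_rot: [3.136, -0.498, 1.48]
force: [-0.2, -0.4, 0.3]
width: 0.0704
board 0.09387614455530184 -0.05408925657883647 0.00017513027964881356 [-0.1783 -0.3654  0.3454]
```

```bash
python3 -m jog '[[0,0.5,-1,0,0,0],[0,0,0,0,0,0]]' 0.8; python3 -m jog '[[0,0,0,0,0,0],[0,0,0,0,0,0],[0,0,0,0,0,0],[0,0,0,0,0,0],[0,0,0,0,0,0]]' 0.3 20
python3 - <<'E'
from g import *
st=status.get_state(); e=st["eef_pos"];q=e-H;print("board",q@s,q@v,q@n,st["force"])
E
```

```text
t: 12.1
eef_pos: [0.6226, 0.0359, 0.1303]
ee_rot: [3.135, -0.497, 1.481]
force: [-0.7, -0.6, 0.2]
width: 0.0698
t: 12.6
eef_pos: [0.6228, 0.0356, 0.13]
ee_rot: [3.134, -0.497, 1.481]
force: [0.1, -1.3, 0.8]
width: 0.0431
board 0.09354953218034626 -0.05439388442798276 0.0001141663417188396 [ 0.1176 -1.2957  0.8098]
```

```bash
python3 -m jog '[[0,0,0,0,0,0],[0,-3,5,0,0,0],[0,-5,9,0,0,0],[-1,-10,18,0,0,0],[-1,-10,20,0,0,0],[-1,-10,25,0,0,0],[-1,-10,25,0,0,0],[0,0,20,0,0,0],[0,0,0,0,0,0]]' 0.3 30
python3 - <<'E'
from g import *
for n in("top","side"): cv2.imwrite(f"pics/{n}5.png",eyes.grab_frame(n))
a=cv2.imread("pics/side5.png")[120:330,190:430]; cv2.imwrite("pics/s5.png",cv2.resize(a,None,fx=2.5,fy=2.5))
E
```

```text
t: 13.5
eef_pos: [0.6167, -0.0161, 0.2588]
ee_rot: [3.137, -0.496, 1.479]
force: [-0.1, -0.2, -1.2]
width: 0.043
```

View pics/s5.png

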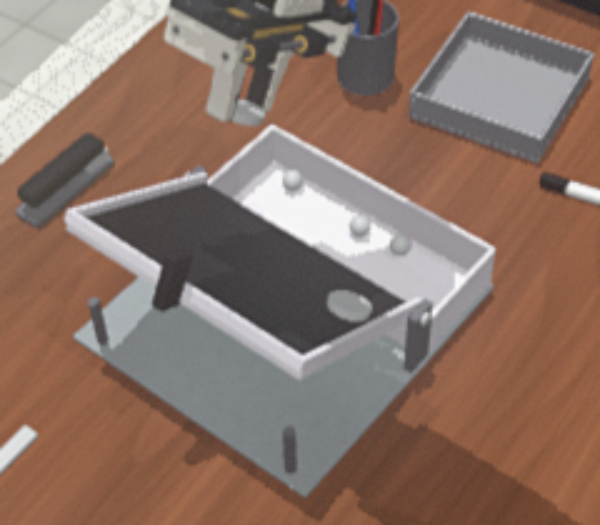

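Disc 0 is held at the fingertips, at crop (248,110). Disc 1 is still on the board at crop (350,305), the tray holds three balls, and the pen pot stands well beyond the gripper. On to the bin.

```bash
python3 -m jog '[[-5,-25,0,-0.05,0.005,0.016],[-5,-38,0,-0.05,0.005,0.016],[-5,-38,0,-0.05,0.005,0.016],[-5,-38,0,-0.05,0.005,0.016],[-5,-38,0,-0.05,0.005,0.016],[-6,-38,0,-0.05,0.005,0.016],[-6,-38,0,-0.05,0.005,0.016],[-6,-38,0,-0.05,0.005,0.016],[-6,-38,0,-0.05,0.005,0.016],[-6,-38,0,-0.05,0.005,0.016],[-5,-36,0,0,0,0],[0,0,0,0,0,0]]'
python3 - <<'E'
from g import *
st=status.get_state(); e=st["eef_pos"]; print(to(np.array([-.07,.997,0]),-z),(np.array([.557,-.419,.06])-e)*1000,st["q"],st["width"])
E
```

```text
t: 14.8
eef_pos: [0.5455, -0.4268, 0.2365]
ee_rot: [-3.065, 0.01, 1.639]
force: [-0.1, 1.1, -2.0]
width: 0.0431
[ 0.0148 -0.0761  0.0024] [  11.5344    7.8155 -176.5452] [-0.3605  0.415   0.1003  0.0419 -1.3223 -1.1543] 0.04312741228081221
```

```bash
python3 -m jog '[[6,4,-20,0.007,-0.038,0],[5,4,-35,0.007,-0.038,0],[0,0,-40,0,0,0],[0,0,-40,0,0,0],[0,0,-35,0,0,0],[0,0,-20,0,0,0],[0,0,0,0,0,0]]'
python3 - <<'E'
from g import *
st=status.get_state(); e=st["eef_pos"]; print(to(np.array([-.07,.997,0]),-z),(np.array([.557,-.419,.014])-e)*1000,st["width"])
E
```

```text
t: 15.5
eef_pos: [0.5507, -0.4146, 0.0304]
ee_rot: [-3.134, -0.009, 1.636]
force: [-0.7, -0.1, -1.2]
width: 0.0428
[-0.008  -0.0083  0.0048] [  6.2979  -4.3815 -16.3901] 0.042780213183883496
```

```bash
python3 -m jog '[[5,-3,-6,0,0,0],[0,0,-6,0,0,0],[0,0,-3,0,0,0],[0,0,0,0,0,0]]'; python3 -m jog '[[0,0,0,0,0,0],[0,0,0,0,0,0],[0,0,0,0,0,0],[0,0,0,0,0,0]]' 0.7
```

```text
t: 15.9
eef_pos: [0.5574, -0.4178, 0.0159]
ee_rot: [-3.135, -0.008, 1.637]
force: [-0.5, 1.0, -1.0]
width: 0.043
t: 16.3
eef_pos: [0.5592, -0.4187, 0.0193]
ee_rot: [-3.139, -0.005, 1.638]
force: [-0.5, 1.1, 0.1]
width: 0.0609
```

```bash
python3 -m jog '[[0,0,15,0,0,0],[0,0,30,0,0,0],[0,0,45,0,0,0],[0,0,45,0,0,0],[0,0,45,0,0,0],[0,0,45,0,0,0],[0,0,20,0,0,0],[0,0,0,0,0,0]]' 0.8; python3 -m jog '[[-8,25,0,0.05,-0.005,-0.016],[-10,38,0,0.05,-0.005,-0.016],[-10,38,0,0.05,-0.005,-0.016],[-10,38,0,0.05,-0.005,-0.016],[-10,38,0,0.05,-0.005,-0.016],[-10,38,0,0.05,-0.005,-0.016],[-10,38,0,0.05,-0.005,-0.016],[-10,38,0,0.05,-0.005,-0.016],[-10,38,0,0.05,-0.005,-0.016],[-10,36,0,0.05,-0.005,-0.016],[-4,12,0,0,0,0],[0,0,0,0,0,0]]'
python3 - <<'E'
from g import *
st=status.get_state(); e=st["eef_pos"]; P=H+.0745*s+.1053*v
print(to(s,-n),st["q"],st["width"])
for h in(.1,.03,.0): print(h,(P+n*h-e)*1000)
im=eyes.grab_frame("top"); cv2.imwrite("pics/top6.png",im)
im=eyes.grab_frame("side"); cv2.imwrite("pics/side6.png",im)
E
```

```text
t: 17.1
eef_pos: [0.5553, -0.4182, 0.2837]
ee_rot: [3.141, -0.001, 1.638]
force: [0.0, 0.6, -0.7]
width: 0.0698
t: 18.3
eef_pos: [0.4432, -0.0261, 0.2873]
ee_rot: [3.095, -0.522, 1.48]
force: [0.7, -0.5, 0.3]
width: 0.0701
[-0.0181  0.0427  0.0208] [-0.112  -0.0105 -0.2054 -0.5347 -1.3659 -1.4537] 0.07005543607568732
0.1 [ 14.5717  12.2451 -78.8745]
0.03 [  17.6926   45.6594 -140.3053]
0.0 [  19.0302   59.9799 -166.6327]
```

View pics/side6.png

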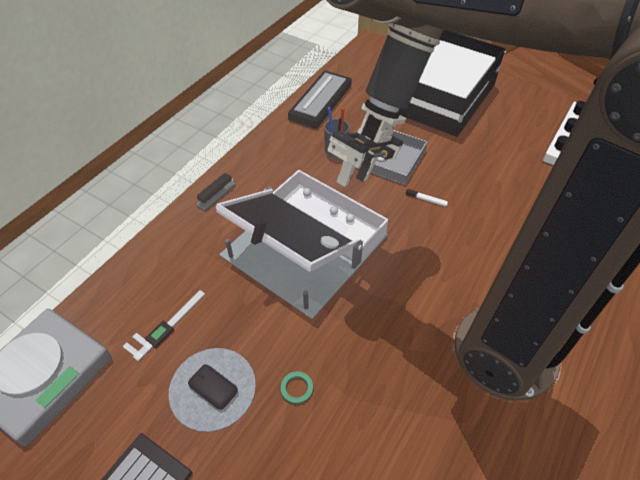

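The side view shows disc 1 unmoved at (330,242), the board still tilted and the balls in the tray. The gripper hides most of the bin.

```bash
python3 -m jog '[[5,4,-20,-0.018,0.043,0.02],[5,4,-30,0,0,0],[4,4,-28,0,0,0],[0,0,0,0,0,0],[1,9,-16,0,0,0],[1,9,-16,0,0,0],[1,9,-16,0,0,0],[0,5,-9,0,0,0],[0,0,0,0,0,0]]' 0.8
python3 - <<'E'
from g import *
st=status.get_state(); e=st["eef_pos"]; P=H+.0745*s+.1053*v
print(to(s,-n),st["q"],st["force"]); q=e-H; print(q@s,q@v,q@n)
for h in(.03,.01,.0): print(h,(P+n*h-e)*1000)
E
```

```text
t: 19.3
eef_pos: [0.4676, 0.0096, 0.1526]
ee_rot: [3.138, -0.489, 1.478]
force: [-0.1, -0.6, 0.8]
width: 0.07
[0.0108 0.0026 0.0011] [-0.009   0.1498 -0.3409 -0.5532 -1.0995 -1.3939] [-0.1345 -0.5673  0.8487]
0.06901608754634483 0.09769550489720343 0.03938215565956672
0.03 [-6.7057  9.9775 -5.6045]
0.01 [ -5.814   19.5244 -23.1561]
0.0 [ -5.3681  24.2979 -31.932 ]
```

```bash
python3 -m jog '[[-6,8,-4,0.011,0.003,0],[0,3,-3,0,0,0],[0,5,-9,0,0,0],[0,4,-7,0,0,0],[0,0,0,0,0,0]]' 0.8
python3 - <<'E'
from g import *
st=status.get_state(); e=st["eef_pos"]; P=H+.0745*s+.1053*v
print(to(s,-n),st["force"]); q=e-H; print(q@s,q@v,q@n)
for h in(.004,.0): print(h,(P+n*h-e)*1000)
cv2.imwrite("pics/s7.png",cv2.resize(eyes.grab_frame("side")[160:300,240:400],None,fx=4,fy=4))
E
```

```text
t: 19.8
eef_pos: [0.4627, 0.0298, 0.1308]
ee_rot: [3.137, -0.501, 1.478]
force: [-0.0, 0.4, -0.3]
width: 0.0704
[-0.0003  0.0038  0.0015] [-0.0448  0.373  -0.3431]
0.07582769962649749 0.10443793307888274 0.010768006506717331
0.004 [-0.6649  2.1507 -6.576 ]
0.0 [ -0.4866   4.0601 -10.0863]
```

View pics/s7.png

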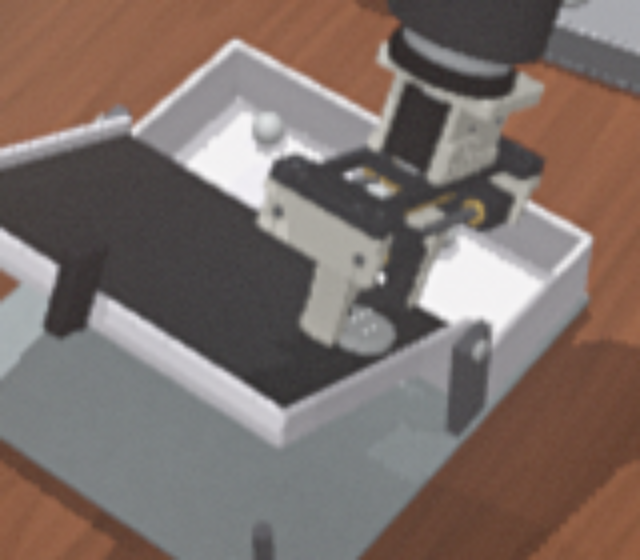

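The fingers straddle disc 1 at crop (370,330). I'll lower as before and close.

```bash
python3 -m jog '[[0,1,-3,0,0,0],[0,1,-3,0,0,0],[0,0.5,-1,0,0,0],[0,0.5,-1,0,0,0],[0,0.5,-1,0,0,0],[0,0.5,-1,0,0,0],[0,0,0,0,0,0]]' 0.8; python3 -m jog '[[0,0,0,0,0,0],[0,0,0,0,0,0],[0,0,0,0,0,0],[0,0,0,0,0,0],[0,0,0,0,0,0]]' 0.3 20
python3 - <<'E'
from g import *
st=status.get_state(); e=st["eef_pos"]; q=e-H; print(q@s,q@v,q@n,st["force"])
E
```

```text
t: 20.55
eef_pos: [0.4634, 0.0335, 0.121]
ee_rot: [3.136, -0.5, 1.48]
force: [0.6, 0.6, 1.3]
width: 0.07
t: 21.05
eef_pos: [0.4636, 0.0335, 0.121]
ee_rot: [3.135, -0.5, 1.48]
force: [1.3, -1.3, 0.8]
width: 0.0431
0.07437665191651667 0.10390532862718893 0.0004114303564315726 [ 1.314  -1.326   0.7935]
```

```bash
python3 -m jog '[[0,0,0,0,0,0],[0,-3,5,0,0,0],[0,-5,9,0,0,0],[-1,-10,18,0,0,0],[-1,-10,20,0,0,0],[-1,-10,25,0,0,0],[-1,-10,25,0,0,0],[0,0,30,0,0,0],[0,0,0,0,0,0]]' 0.3 30; python3 -m jog '[[4,-25,0,-0.05,0.005,0.016],[4,-38,0,-0.05,0.005,0.016],[4,-38,0,-0.05,0.005,0.016],[4,-38,0,-0.05,0.005,0.016],[4,-38,0,-0.05,0.005,0.016],[4,-38,0,-0.05,0.005,0.016],[4,-38,0,-0.05,0.005,0.016],[4,-38,0,-0.05,0.005,0.016],[4,-38,0,-0.05,0.005,0.016],[4,-38,0,-0.05,0.005,0.016],[4,-30,0,0,0,0],[0,0,0,0,0,0]]'
python3 - <<'E'
from g import *
st=status.get_state(); e=st["eef_pos"]; print(to(np.array([-.07,.997,0]),-z),(np.array([.503,-.423,.016])-e)*1000,st["q"],st["width"])
E
```

```text
t: 21.95
eef_pos: [0.4573, -0.0195, 0.2613]
ee_rot: [3.137, -0.497, 1.478]
force: [0.6, -0.1, -1.5]
width: 0.0425
t: 23.15
eef_pos: [0.4977, -0.4339, 0.264]
ee_rot: [-3.098, 0.021, 1.638]
force: [0.5, -0.5, -0.9]
width: 0.0431
[ 0.0243 -0.0425  0.0037] [   5.3468   10.9484 -248.0071] [-0.3993  0.3258  0.0314  0.0403 -1.3063 -1.1163] 0.04306554516698934
```

```bash
python3 -m jog '[[3,5,-20,0.012,-0.021,0],[2,5,-40,0.012,-0.021,0],[0,0,-45,0,0,0],[0,0,-45,0,0,0],[0,0,-40,0,0,0],[0,0,-15,0,0,0],[0,0,0,0,0,0]]'
python3 - <<'E'
from g import *
st=status.get_state(); e=st["eef_pos"]; print(to(np.array([-.07,.997,0]),-z),(np.array([.503,-.423,.016])-e)*1000,st["width"])
g=cv2.imread("pics/top6.png"); t=cv2.imread("pics/top0.png")
d=cv2.absdiff(g,t).max(2)[190:290,485:595]
for a,c,b in blobs(d>40,(485,190),60): print(a,c,b,onz("top",*c,.012))
E
```

```text
t: 23.85
eef_pos: [0.499, -0.4238, 0.0531]
ee_rot: [3.14, -0.001, 1.631]
force: [-0.3, -0.3, -1.2]
width: 0.0428
[-0.001   0.0013  0.0095] [  4.0258   0.8247 -37.124 ] 0.04276653124051849
5746 [531.0752 247.7626] [485 196 104  94] [ 0.5152 -0.4199  0.012 ]
```

```bash
python3 -m jog '[[2,1,-12,0,0,0],[0,0,-14,0,0,0],[0,0,-6,0,0,0],[0,0,-4,0,0,0],[0,0,0,0,0,0]]'; python3 -m jog '[[0,0,0,0,0,0],[0,0,0,0,0,0],[0,0,0,0,0,0],[0,0,0,0,0,0]]' 0.7; python3 -m jog '[[0,0,15,0,0,0],[0,0,30,0,0,0],[0,0,45,0,0,0],[0,0,45,0,0,0],[0,0,45,0,0,0],[0,0,45,0,0,0],[0,0,20,0,0,0],[0,0,0,0,0,0]]'
```

```text
t: 24.35
eef_pos: [0.503, -0.4235, 0.0177]
ee_rot: [3.136, 0.001, 1.632]
force: [0.6, -0.1, -0.6]
width: 0.0427
t: 24.75
eef_pos: [0.5045, -0.4245, 0.0202]
ee_rot: [3.133, 0.004, 1.632]
force: [0.3, -0.2, 0.8]
width: 0.0611
t: 25.55
eef_pos: [0.5009, -0.4239, 0.285]
ee_rot: [3.13, 0.008, 1.632]
force: [-0.8, -0.8, -0.9]
width: 0.0613
```

```bash
python3 -m jog '[[-5,30,5,0,0,0],[-5,40,5,0,0,0],[-5,45,5,0,0,0],[-5,45,5,0,0,0],[-5,45,0,0,0,0],[-5,45,0,0,0,0],[-5,45,0,0,0,0],[-5,45,0,0,0,0],[-5,45,0,0,0,0],[-5,45,0,0,0,0],[-5,45,0,0,0,0],[-5,45,0,0,0,0]]'; python3 -m jog '[[-5,45,0,0,0,0],[-5,45,0,0,0,0],[-5,45,0,0,0,0],[-5,45,0,0,0,0],[-5,45,0,0,0,0],[-5,45,0,0,0,0],[0,0,0,0,0,0],[0,0,0,0,0,0]]'
python3 - <<'E'
from h import *
cv2.imwrite("pics/top8.png",eyes.grab_frame("top"));cv2.imwrite("pics/side8.png",eyes.grab_frame("side"))
E
```

```text
t: 26.75
eef_pos: [0.4296, 0.1083, 0.3087]
ee_rot: [3.126, 0.006, 1.623]
force: [1.8, 1.0, -0.1]
width: 0.0613
t: 27.55
eef_pos: [0.3915, 0.3916, 0.3095]
ee_rot: [3.125, 0.006, 1.63]
force: [-0.2, -0.9, 1.0]
width: 0.0614
```

View pics/top8.png

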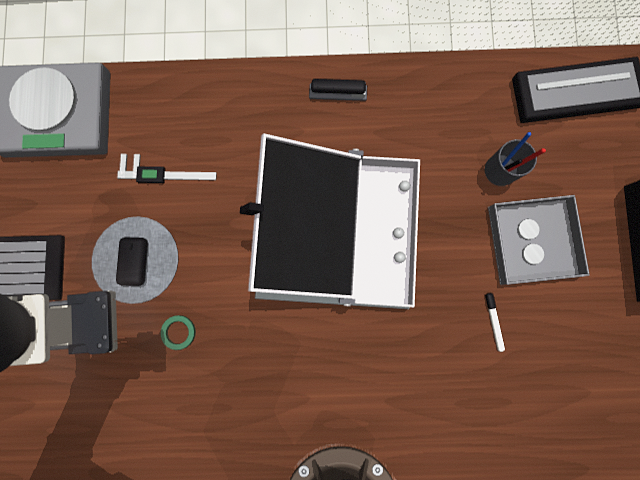

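The discs lie in the bin at px (529,229) and (534,254), and the balls are in the tray at (404,186), (398,233) and (399,257). The board edge is where it was at (264,135), so it is still tilted, and the desk items haven't moved. Handing in.

```bash
python3 -c "
from station import workorder
print(workorder.job_done())"
```

```text
the job is handed in; nothing more can be done
None
```

I gripped the board by its black block and lifted it along its arc to about 0.50 rad (about 28.6°), then let go. The three balls rolled into the catch tray and both discs stayed on the board. I then picked each disc off square to the tilted board and let it go inside the grey bin, with the fingertips about 18 mm above the desk. I handed in at about 27.6 s of the 72 s allowed.

**Last checks:** the final top view shows:
- both discs lie in the bin;
- the three balls are in the tray;
- the board's raised edge is at the same pixels as right after the lift;
- the pen pot, ring gauge, marker and caliper are at their starting pixels;
- the arm is clear of everything.

**What disagreed or needed mending:**
- **First grip on the block:** it was about 9 mm off and too high, so I opened and gripped again before lifting.
- **Disc height:** the two-view estimate put the discs about 5 mm lower than my model of the board face. I went down in small steps and watched the force; it stayed within noise (under about 2 N).
- **Disc width:** the gripper read 43 mm on the 44 mm discs, in line with its slightly low reading on the block.
- **Final tilt:** I did not measure it as an angle; it rests on the lift geometry and the unchanged board edge.

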